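Shut off and bleed the bench air line

ROBOT

A 6-joint arm with a two-finger parallel gripper is mounted at the origin on the work surface. World frame = base frame: x ahead of the robot, y to its left, z up, the work surface at z = 0. Lengths are in m, angles in rad, forces in N, time in s.
With the tool pointing down it reaches from about 0.375 to 0.9 m from the base axis. Payload 3.1 kg.
Tool frame: the origin (TCP) lies midway between the tips of the shut fingers; the grasp point (between the pads) lies 19 mm behind it; z points along the fingers, y is the line along which they close (so a half turn about z gives the same grasp; the last joint's range is limited). The gripper opens to 87 mm and grips with 3 to 60 N. Pads are 19 mm wide; open, the fingers measure 117 mm over their backs; the gripper's body (75 mm by 190 mm) begins 51 mm behind the grasp point.
Start: joints at [0.974, 0.527, 1.433, -0, 1.181, -0.178], TCP at [0.254, 0.571, 0.223] pointing down, gripper open.
Joint ranges: [-3.08, 3.08], [-0.75, 2.2], [0.22, 2.44], [-1.43, 4.57], [0, 2.65], [-2.85, 2.85]. Speed limits (rad/s): [2.79, 2.79, 3.14, 3.14, 3.14, 3.14].

INTERFACE

Orientations are given as a unit quaternion [x, y, z, w].
In Python, from rig import robot gives the robot as it stands. The module is installed in compiled form; this text tells all that it offers.
- The arm moves only by the tool play_rows, never from a script. Its arguments are lists of equal length, an entry for each row: "gripper": the closure, from -1 (fully open) to 1 (shut); "delta_pos": the shift along the tool's x, y, z in cm, a list of three; "turn": the turn, a rotation vector about the tool's x, y, z in rad, a list of three. A call has 1 to 12 rows; each row is the pose to reach, as a shift and turn from the pose commanded when the call began, along the tool's axes at that moment; what a row does not reach only later rows make up. A row lasts 1/8 s, in which the tool goes at most 62.5 mm and 10.7 degrees, less where a joint would pass 70% of its speed; a pose out of reach is approached as far as the arm can. A call with a gripper value outside its range is refused whole. The fingers move at their own pace and stop on an object; "squeeze" is the grip in N (left out, the last holds). Time passes only in rows, so rows that repeat a pose let the fingers close. It gives the time, the measured TCP pose, the force, the opening and the grip force at its end, in the units of the state.
- robot.get_obs(): the state, without advancing time (a new reading comes with each control period).
- robot.camera(name): name is "scene" or "top" or "wrist"; returns a dict with "color" (400x640x3 uint8, red, green, blue), "vfov" (degrees; the focal length in pixels is half the picture's height over the tangent of half this angle, whatever the lens; pixels are square), "cx", "cy" (the principal point, pixels), "R" (3x3) and "t" (3): a world point X has camera coordinates R X + t. Camera axes: x right, y down, z forward; pixel columns grow to the right and rows downward; lengths in m; the calibration is good to about 2 mm. The wrist camera is an equidistant fisheye: a pixel r from the principal point sees the ray r / f radians off the axis. A picture is of the moment at which its call begins. There is no depth.
- robot.hand_in(): hands the job in; it is judged then, once.
The state is a dict: "time": time; "q": joint angles; "joint_velocities": joint speeds; "joint_torque": joint torques, N m; "position": TCP position; "tool_rot": TCP orientation; "ft_force": force on the tool from outside, world axes, zero at the start; "moment": the same for the moment, N m; "grip_width": finger opening in m; "grip_force": force on a finger pad.
Only numpy, scipy, OpenCV 4.12 (cv2) and the standard library are available. Lean on these libraries where they do the work, as an engineer would, in place of code of your own. Each camera call takes 0.05 s, during which the arm holds its last target. There are 200 camera calls.

TASK

Make the bench air line safe to work on: turn the bar knob of the shut-off valve clockwise until it clicks over into its second (shut) position, and only then press the mushroom plunger of the leaning bleed valve all the way down to its stop. Keep it fully down for about two seconds, then let it spring back and take the hand away, with the knob still shut. Leave the bottle, screwdriver and mug where they are.

Things in the scene. Friction and masses are not known exactly. Their poses are not given: they have to be found in the camera images.
- valve: Shut-off valve, bolted down: grey base plate 110 x 110 x 10 mm, aluminium block 70 x 70 mm up to z = 60 mm, two brass port stubs along its own x axis (ends 71 mm from the axis, 35 mm above the bench), one small round steel gauge on its +y side. Origin: centre of the underside, on the knob's axis. Stands at any yaw within 0.5 rad.
- knob (a joint): Knob angle in rad, growing clockwise seen from above. Two detents: 0 (open, bar in line with the brass ports) and 1.047 (shut, turned 60 degrees clockwise); each against an end stop, where a spring holds it. Leaving either takes about 0.2 N m, falling to none half way (0.52); past that the knob snaps on by itself. It starts at 0.
- knob_grip (a point): Point on the knob's vertical axis at grip height, 102 mm above the bench. The black knob's bar is 90 mm long (along this point's x axis, which turns with it), 20 mm wide (y) and stands 76 to 116 mm above the bench, on a round skirt 62 mm across whose top is at 76 mm. A white line on top marks its -x end. Nothing on the valve is higher.
- bleed: Bleed valve, bolted down: grey base plate 130 x 110 x 10 mm, aluminium barrel of 52 mm diameter leaning 42 degrees from vertical towards its own -x side, with a black mushroom plunger at the upper end and a steel hoop guard. Origin: on the underside, 10 mm to the -x side of the plate's centre. Stands at any yaw within 0.5 rad, leaning more or less towards the robot.
- plunger (a joint): How far the plunger is pressed along its leaning axis, in m: 0 = up (rest), 0.016 = at its stop. A spring returns it: about 4 N at the start, 11 N at the stop.
- plunger_top (a point): Centre of the plunger head's flat top. Its z axis points out of the head along the leaning axis (42 degrees from vertical), y is level, x points to the upper side. The black head is a disc 40 mm across, 16 mm thick; its top centre is 124 mm above the bench at rest, 27 mm to the -x side of the bleed valve's origin. The way in along the axis is free.
- guard_bar (a point): Middle of the guard hoop's crossbar (8 mm steel bar, 70 mm long along the bleed valve's y), over the upper side of the plunger: 30 mm from the plunger's axis and 34 mm further out along it than the head at rest, so that it bars the way from straight above. The hoop's two legs run down parallel to the axis at y = +-35 mm. Fixed.
- bottle: Bystander: small amber glass bottle with a red cap, 56 mm diameter, 100 mm tall; origin at the centre of its underside.
- driver: Bystander: screwdriver lying on the bench, 190 mm long along its own x axis, between the two valves.
- mug: Bystander: white mug, 80 mm diameter, 90 mm tall, to the robot's right; origin at the centre of its underside.
Mind the look-alikes: they are no part of the job. What is shaped like the bleed but green, pink or red is not meant.

How it is judged:
By the outcome, as a careful person would: the job done as asked, in the order asked, and still so for the second after the job is handed in, with the robot touching nothing.
It also fails if it takes over 48 s, if anything falls off the work surface, if the arm or the gripper's body presses on something with over 40 N, if the wrist force passes 120 N, or if a joint passes its speed limit or range.

## Working session

There is one attempt and no reset: what is moved stays moved. The work goes in short steps, Python scripts to look and compute and a tool call to move; the robot and the scene stay as the last step left them, time stands still between calls to the robot, and variables do not carry over. Pictures are saved under pics/ and viewed, at most 10 in all, crops included, and the job is handed in when it is done.

Besides the shell and the picture viewer there is one more tool, called by a JSON object that holds its "op" and its "data", one argument or row to a line. play_rows: Moves the arm, as the interface text tells. Its arguments: {"type":"object","properties":{"gripper":{"type":"array","items":{"type":"number"}},"delta_pos":{"type":"array","items":{"type":"array","items":{"type":"number"}}},"turn":{"type":"array","items":{"type":"array","items":{"type":"number"}}},"squeeze":{"type":"number"}},"required":["gripper","delta_pos","turn"]}

```bash
mkdir -p pics; cat > h.py <<'E'
import numpy as np, cv2, pickle
from scipy.spatial.transform import Rotation as Ro
def f_of(c): return 200/np.tan(np.radians(c["vfov"])/2)
def ray(c,u,v,fish=False):
    f=f_of(c); d=np.array([(u-c["cx"])/f,(v-c["cy"])/f,1.])
    if fish:
        r=np.hypot(d[0],d[1]); d=np.array([d[0]/r*np.sin(r),d[1]/r*np.sin(r),np.cos(r)]) if r>1e-9 else d
    R=np.array(c["R"]); t=np.array(c["t"])
    d=R.T@d; return -R.T@t, d/np.linalg.norm(d)
def onz(c,u,v,z,fish=False):
    o,d=ray(c,u,v,fish); return o+d*(z-o[2])/d[2]
def tri(r1,r2):
    (a,d),(b,e)=r1,r2
    s=np.linalg.lstsq(np.c_[d,-e],b-a,rcond=None)[0]
    p,q=a+d*s[0],b+e*s[1]; return (p+q)/2,np.linalg.norm(p-q)
def proj(c,X):
    p=np.array(c["R"])@X+np.array(c["t"]); f=f_of(c); return c["cx"]+f*p[0]/p[2],c["cy"]+f*p[1]/p[2]
E
python3 - <<'E'
from rig import robot
import cv2,pickle,numpy as np
for n in ["scene","top","wrist"]:
    c=robot.camera(n); pickle.dump(c,open(n+".pkl","wb")); cv2.imwrite(f"pics/{n}0.png",c["color"][:,:,::-1])
    print(n,c["vfov"],c["cx"],c["cy"],-np.array(c["R"]).T@np.array(c["t"]))
o=robot.get_obs(); print(o["time"],o["position"],o["tool_rot"],o["ft_force"])
E
```

```text
scene 46.33689301892316 322.4457548042253 200.0247889485913 [ 1.49396996 -0.29035358  0.96496664]
top 45.198963752668014 318.04345286310354 199.25890007235708 [ 0.23727876 -0.10436754  1.44171198]
wrist 65.70646984690485 320.74311526902864 199.07607188162945 [0.1809543  0.60345065 0.38386712]
0.15 [0.25380235 0.57053648 0.2217976 ] [ 2.07877047e-01  9.78154608e-01 -7.70645481e-04 -3.20838625e-04] [-0.41319132  0.2588972   0.53270655]
```

View pics/scene0.png

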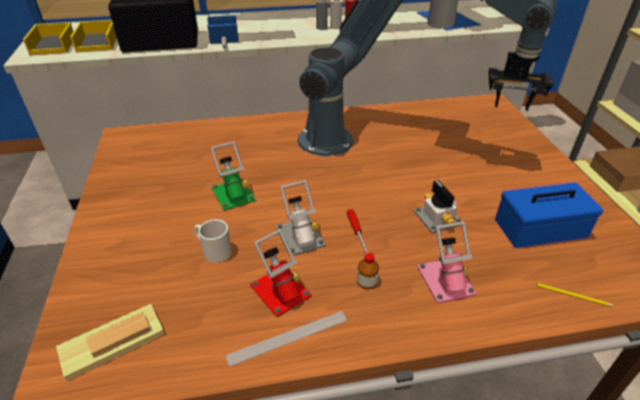

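View pics/top0.png

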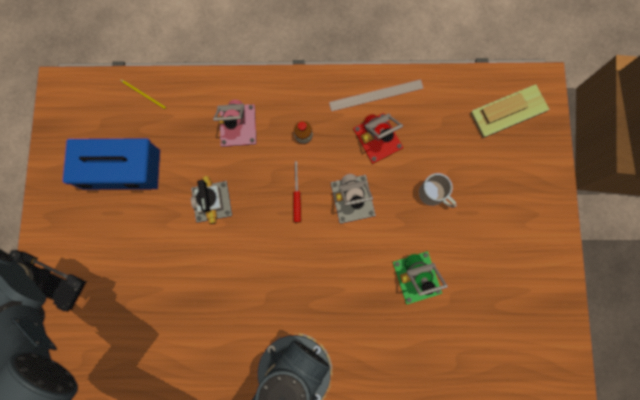

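Candidates: the grey bleed is at scene (302,228) / top (353,198). The green (scene 235,185), red (282,285) and pink (452,265) copies are look-alikes. The only knob valve is at scene (440,207) / top (211,200). I'll check the choice in one close crop.

```bash
python3 - <<'E'
import pickle,cv2,numpy as np
T=pickle.load(open("top.pkl","rb"))["color"];S=pickle.load(open("scene.pkl","rb"))["color"]
def cr(I,u,v): return cv2.resize(I[v-32:v+33,u-42:u+43,::-1],(400,300),interpolation=cv2.INTER_CUBIC)
cv2.imwrite("pics/crop0.png",np.vstack([np.hstack([cr(T,210,200),cr(T,353,198)]),np.hstack([cr(S,440,205),cr(S,302,218)])]))
E
```

```text
(no output)
```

View pics/crop0.png

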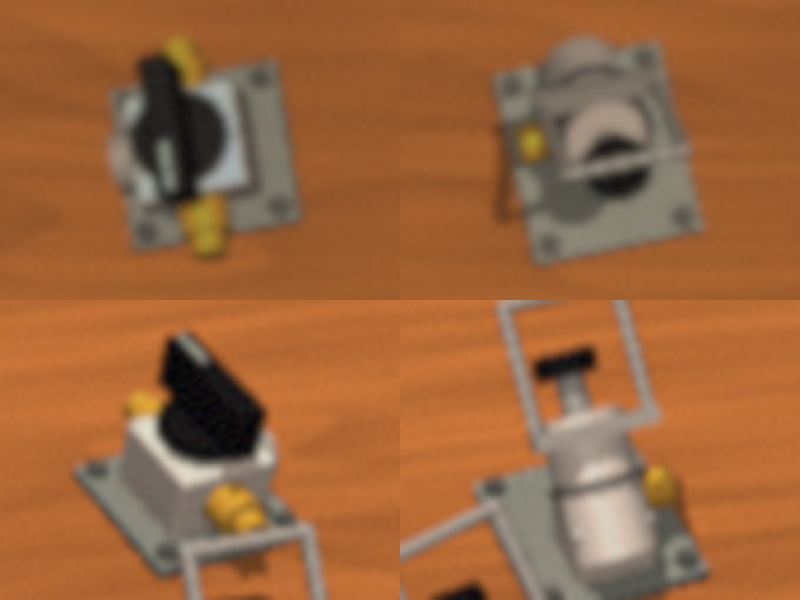

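The crops confirm it. The valve has its white mark on the near end, gauge on the left (+y), and bar in line with the ports. The grey bleed has a black head at top crop (615,168) leaning towards the robot. Measuring next.

```bash
python3 - <<'E'
from h import *
T=pickle.load(open("top.pkl","rb"));S=pickle.load(open("scene.pkl","rb"))
def px(x,y):
    k=85/400;m=65/300
    if y<300: c=(T,210,200) if x<400 else (T,353,198)
    else: c=(S,440,205) if x<400 else (S,302,218)
    return c[0],c[1]-42+(x%400+.5)*k-.5,c[2]-32+(y%300+.5)*m-.5
def Z(x,y,z): return onz(*px(x,y),z)
def TR(a,b):
    return tri(ray(*px(*a)),ray(*px(*b)))
np.set_printoptions(precision=4,suppress=True)
print("valve plate corners"); V=[Z(*p,.01) for p in [(112,90),(276,63),(299,216),(135,250)]]
print(np.array(V)); print(np.mean(V,0))
print("edges",[np.linalg.norm(V[i]-V[(i+1)%4]) for i in range(4)])
print("yaw", [np.arctan2(*(V[a]-V[b])[[1,0]]) for a,b in [(0,3),(1,2)]],[np.arctan2(*(V[a]-V[b])[[1,0]])-np.pi/2 for a,b in [(0,1),(3,2)]])
B=[Z(*p,.01) for p in [(494,75),(655,43),(704,232),(536,266)]]
print("bleed");print(np.array(B)); c=np.mean(B,0);print(c)
print("edges",[np.linalg.norm(B[i]-B[(i+1)%4]) for i in range(4)])
print("yaw", [np.arctan2(*(B[a]-B[b])[[1,0]]) for a,b in [(0,3),(1,2)]],[np.arctan2(*(B[a]-B[b])[[1,0]])-np.pi/2 for a,b in [(0,1),(3,2)]])
for n,a,b in [("knob white end",(175,195),(180,338)),("knob far end",(158,60),(252,420)),("head",(615,166),(565,360))]: print(n,TR(a,b))
print("guard ends",tri(ray(*px(563,178)),ray(S,309,182.5)),tri(ray(*px(690,152)),ray(S,282,187.5)))
E
```

```text
valve plate corners
[[0.544  0.3225 0.01  ]
 [0.562  0.2156 0.01  ]
 [0.459  0.1969 0.01  ]
 [0.4367 0.3021 0.01  ]]
[0.5004 0.2593 0.01  ]
edges [np.float64(0.10833801840320689), np.float64(0.10463965039188723), np.float64(0.10755533404884024), np.float64(0.10922281394653377)]
yaw [np.float64(0.18777560384407951), np.float64(0.18027549963974565)] [np.float64(0.16702974007049542), np.float64(0.20952149318745272)]
bleed
[[ 0.559  -0.1045  0.01  ]
 [ 0.5803 -0.209   0.01  ]
 [ 0.4539 -0.2382  0.01  ]
 [ 0.4317 -0.1309  0.01  ]]
[ 0.5062 -0.1706  0.01  ]
edges [np.float64(0.10663654784950272), np.float64(0.12977546831558814), np.float64(0.1095354455254771), np.float64(0.13001463489989543)]
yaw [np.float64(0.20497424740533918), np.float64(0.22731901068421317)] [np.float64(0.20126600034426567), np.float64(0.20384337280670994)]
knob white end (array([0.457 , 0.2523, 0.1109]), np.float64(0.0027182614070722757))
knob far end (array([0.5421, 0.2667, 0.1086]), np.float64(0.0017461450222095696))
head (array([ 0.4772, -0.1767,  0.122 ]), np.float64(0.0015759168227591366))
guard ends (array([ 0.4634, -0.1388,  0.1637]), np.float64(0.010310334172697994)) (array([ 0.4775, -0.2138,  0.1675]), np.float64(0.005170982279427272))
```

Measurements agree with the text:
- **Valve:** axis at (0.500, 0.260), yaw 0.185.
- **Plunger head:** (0.470, -0.178, 0.124), bleed yaw 0.21.
- **Guard bar:** midpoint about 0.166 high, against 0.169 expected.

I'll move above the knob now and look with the wrist camera.

{"op": "play_rows", "data": {
  "gripper": [-1, -1, -1, -1, -1, -1, -1, -1, -1, -1, -1, -1],
  "delta_pos": [
    [-2, -1, 0.1],
    [-6, -3.1, 0.4],
    [-10.5, -5.5, 0.7],
    [-15, -7.9, 0.9],
    [-19.5, -10.2, 1.2],
    [-24, -12.6, 1.5],
    [-28.5, -14.9, 1.8],
    [-32, -16.8, 2],
    [-34.3, -18, 2.2],
    [-35.1, -18.4, 2.2],
    [-35.1, -18.4, 2.2],
    [-35.1, -18.4, 2.2]
  ],
  "turn": [
    [0, 0, -0.03],
    [0, 0, -0.1],
    [0, 0, -0.18],
    [0, 0, -0.26],
    [0, 0, -0.34],
    [0, 0, -0.42],
    [0, 0, -0.5],
    [0, 0, -0.56],
    [0, 0, -0.6],
    [0, 0, -0.604],
    [0, 0, -0.604],
    [0, 0, -0.604]
  ],
  "squeeze": 40
}}

```text
time: 1.65
position: [0.4991, 0.261, 0.2005]
tool_rot: [-0.093, 0.996, 0.0, -0.0]
ft_force: [-1.3, 0.3, 0.6]
grip_width: 0.0871
grip_force: 0.0
```

```bash
python3 - <<'E'
from h import *
from rig import robot
c=robot.camera("wrist"); pickle.dump(c,open("w1.pkl","wb"))
o=robot.get_obs(); print(o["time"],o["position"],o["tool_rot"],o["q"],o["ft_force"]); print(Ro.from_quat(o["tool_rot"]).as_matrix())
I=c["color"][:,:,::-1].copy()
# predicted knob ends by fisheye projection
def pf(X):
    p=np.array(c["R"])@X+np.array(c["t"]);r=np.hypot(p[0],p[1]);th=np.arctan2(r,p[2]);k=f_of(c)*th/r
    return c["cx"]+k*p[0],c["cy"]+k*p[1]
e=np.array([np.cos(.185),np.sin(.185),0])
for s in(-1,0,1):print(pf(np.array([.5,.26,.116])+s*.045*e))
cv2.imwrite("pics/w1.png",I)
E
```

```text
1.7 [0.49908888 0.26108359 0.20057837] [-9.30854469e-02  9.95658092e-01  1.08794143e-04 -2.29106055e-04] [ 2.83438508e-01  4.71882733e-01  1.61276647e+00  3.44752252e-04
  1.05735228e+00 -1.47396803e+00] [-0.70982088  0.15260136  1.03410616]
[[-9.82670094e-01 -1.85362507e-01 -4.76476898e-04]
 [-1.85362607e-01  9.82670175e-01  1.73990659e-04]
 [ 4.35968292e-04  2.59296417e-04 -9.99999871e-01]]
(np.float64(318.6291292311155), np.float64(153.1642153490514))
(np.float64(318.6294330607648), np.float64(206.59381774432956))
(np.float64(318.66566791203655), np.float64(254.6725349314689))
```

View pics/w1.png

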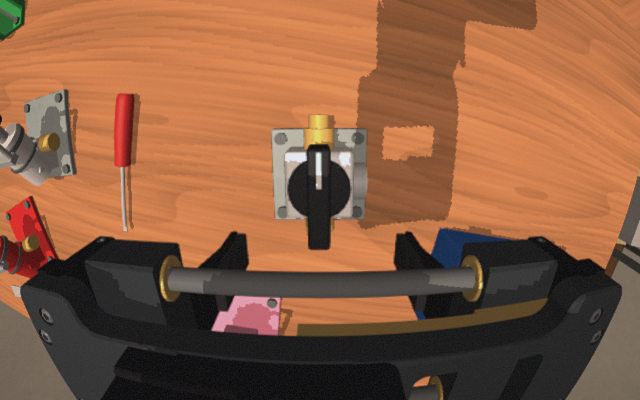

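The wrist view shows the bar upright at column 319, rows about 145–249, with the white mark from row 153. The bar is well lined up with the fingers. I'll check the position along the bar with numbers.

```bash
python3 - <<'E'
from h import *
np.set_printoptions(precision=4,suppress=True)
c=pickle.load(open("w1.pkl","rb")); T=pickle.load(open("top.pkl","rb"))
g=c["color"].astype(int).sum(2)//3
print(g[138:162,319],g[242:256,319]); print("cols",g[235,298:340])
C=[onz(c,u,v,.01,True) for u,v in[(272.5,128.5),(366.5,128.5),(366,219.5),(273.5,219.5)]]
print(np.array(C),np.mean(C,0))
for z in(.116,.076):print(z,[onz(c,319,v,z,True) for v in(145,153,249)])
print(-c["R"].T@c["t"],c["R"])
E
```

```text
[181 182 182 183 176 131  63  24  20  24  23  27  36  61 138 204 233 231
 231 231 230 231 230 230] [ 33  31  33  32  30  27  42  65 117 138 138 140 140 139]
cols [139 142 141 142 143 143 143 142 137 109  42  25  32  30  30  33  35  29
  26  27  32  32  31  33  35  30  31  30  29  32  27  37  77 137 139 138
 139 139 137 137 135 136]
[[0.452  0.1967 0.01  ]
 [0.4322 0.302  0.01  ]
 [0.5397 0.3256 0.01  ]
 [0.5607 0.2144 0.01  ]] [0.4962 0.2597 0.01  ]
0.116 [array([0.4492, 0.2508, 0.116 ]), array([0.4556, 0.252 , 0.116 ]), array([0.5386, 0.2675, 0.116 ])]
0.076 [array([0.4538, 0.2514, 0.076 ]), array([0.4612, 0.2528, 0.076 ]), array([0.5578, 0.2709, 0.076 ])]
[0.4207 0.247  0.3628] [[-0.1856  0.9826 -0.0005]
 [ 0.9415  0.178   0.2863]
 [ 0.2814  0.0527 -0.9581]]
```

{"op": "play_rows", "data": {
  "gripper": [-1, -1, -1, -1, -1, -1, 1, 1, 1, 1, 1, 1],
  "delta_pos": [
    [0.2, -0.1, 2],
    [0.2, -0.1, 5],
    [0.2, -0.1, 8],
    [0.2, -0.1, 10.5],
    [0.2, -0.1, 11.7],
    [0.2, -0.1, 11.7],
    [0.2, -0.1, 11.7],
    [0.2, -0.1, 11.7],
    [0.2, -0.1, 11.7],
    [0.2, -0.1, 11.7],
    [0.2, -0.1, 11.7],
    [0.2, -0.1, 11.7]
  ],
  "turn": [
    [0, 0, 0],
    [0, 0, 0],
    [0, 0, 0],
    [0, 0, 0],
    [0, 0, 0],
    [0, 0, 0],
    [0, 0, 0],
    [0, 0, 0],
    [0, 0, 0],
    [0, 0, 0],
    [0, 0, 0],
    [0, 0, 0]
  ],
  "squeeze": 45
}}

```text
time: 3.2
position: [0.4982, 0.2588, 0.0836]
tool_rot: [-0.092, 0.996, -0.0, 0.0]
ft_force: [0.7, 0.2, -0.4]
grip_width: 0.0349
grip_force: 0.0
```

{"op": "play_rows", "data": {
  "gripper": [1, 1, 1, 1, 1],
  "delta_pos": [
    [0, 0, 0],
    [0, 0, 0],
    [0, 0, 0],
    [0, 0, 0],
    [0, 0, 0]
  ],
  "turn": [
    [0, 0, 0],
    [0, 0, 0],
    [0, 0, 0],
    [0, 0, 0],
    [0, 0, 0]
  ]
}}

```text
time: 3.82
position: [0.4981, 0.2589, 0.0835]
tool_rot: [-0.093, 0.996, 0.0, -0.0]
ft_force: [-0.9, 1.1, -0.6]
grip_width: 0.0198
grip_force: 45.0
```

The bar is gripped (19.8 mm wide, 45 N). Turning 60° clockwise means + about tool z.

{"op": "play_rows", "data": {
  "gripper": [1, 1, 1, 1, 1, 1, 1, 1, 1, 1, 1],
  "delta_pos": [
    [0, 0, 0],
    [0, 0, 0],
    [0, 0, 0],
    [0, 0, 0],
    [0, 0, 0],
    [0, 0, 0],
    [0, 0, 0],
    [0, 0, 0],
    [0, 0, 0],
    [0, 0, 0],
    [0, 0, 0]
  ],
  "turn": [
    [0, 0, 0.1],
    [0, 0, 0.22],
    [0, 0, 0.34],
    [0, 0, 0.46],
    [0, 0, 0.58],
    [0, 0, 0.7],
    [0, 0, 0.82],
    [0, 0, 0.94],
    [0, 0, 1.02],
    [0, 0, 1.06],
    [0, 0, 1.06]
  ]
}}

```text
time: 5.2
position: [0.4979, 0.258, 0.0835]
tool_rot: [0.422, 0.906, -0.001, 0.0]
ft_force: [0.2, -3.0, -0.3]
grip_width: 0.0196
grip_force: 45.2
```

{"op": "play_rows", "data": {
  "gripper": [-1, -1, -1, -1, -1, -1, -1, -1, -1, -1, -1, -1],
  "delta_pos": [
    [0, 0, 0],
    [0, 0, 0],
    [0, 0, 0],
    [0, 0, 0],
    [0, 0, 0],
    [0, 0, 0],
    [0, 0, -1],
    [0, 0, -4],
    [0, 0, -8],
    [0, 0, -12],
    [0, 0, -14],
    [0, 0, -14]
  ],
  "turn": [
    [0, 0, 0],
    [0, 0, 0],
    [0, 0, 0],
    [0, 0, 0],
    [0, 0, 0],
    [0, 0, 0],
    [0, 0, 0],
    [0, 0, 0],
    [0, 0, 0],
    [0, 0, 0],
    [0, 0, 0],
    [0, 0, 0]
  ]
}}

```text
time: 6.7
position: [0.4993, 0.2592, 0.226]
tool_rot: [0.424, 0.906, 0.002, 0.002]
ft_force: [-0.1, -0.2, 0.1]
grip_width: 0.0871
grip_force: 0.0
```

```bash
python3 - <<'E'
from h import *
from rig import robot
c=robot.camera("wrist"); t=robot.camera("top")
o=robot.get_obs(); print(o["time"],o["position"],o["tool_rot"],o["q"],o["ft_force"]); print(Ro.from_quat(o["tool_rot"]).as_matrix())
cv2.imwrite("pics/w2.png",c["color"][:,:,::-1])
E
```

```text
6.8 [0.49767545 0.25864423 0.22333703] [ 4.23584212e-01  9.05856689e-01 -1.88086771e-04 -1.97007048e-04] [ 2.80079062e-01  4.40430598e-01  1.59421177e+00 -2.72478402e-05
  1.10749449e+00 -4.15908273e-01] [-0.54018165 -0.25884593 -0.33711567]
[[-6.41152752e-01  7.67413110e-01 -5.16261478e-04]
 [ 7.67413258e-01  6.41152759e-01 -1.73861170e-04]
 [ 1.97579130e-04 -5.07657471e-04 -9.99999852e-01]]
```

View pics/w2.png

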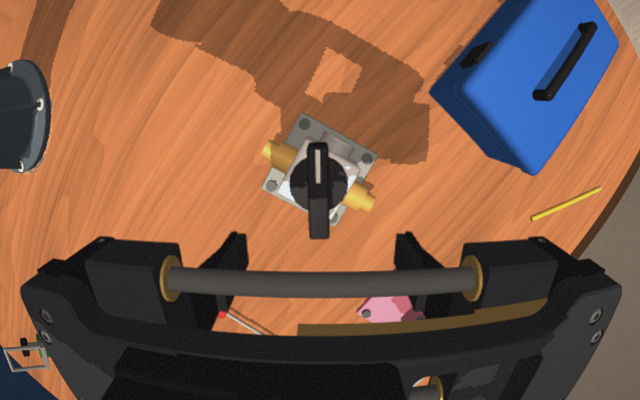

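The bar now stands 60° to the brass ports, white mark still on top, so the knob is shut. Next I'll rise and go across, collecting joint readings so I can check that the leaning pose is reachable.

{"op": "play_rows", "data": {
  "gripper": [1, 1, 1, 1, 1, 1, 1, 1],
  "delta_pos": [
    [-1, -1, -3],
    [-3, -4, -6],
    [-6, -8, -9],
    [-10, -12, -12],
    [-13, -16, -13],
    [-16, -19.5, -13],
    [-16.8, -20.5, -13],
    [-16.8, -20.5, -13]
  ],
  "turn": [
    [0, 0, 0],
    [0, 0, 0],
    [0, 0, 0],
    [0, 0, 0],
    [0, 0, 0],
    [0, 0, 0],
    [0, 0, 0],
    [0, 0, 0]
  ],
  "squeeze": 20
}}

```text
time: 7.8
position: [0.4481, -0.0017, 0.3525]
tool_rot: [0.424, 0.905, 0.0, -0.001]
ft_force: [0.2, 0.7, -0.0]
grip_width: 0.015
grip_force: 0.0
```

```bash
cat >> h.py <<'E'
D=[([0.974,0.527,1.433,0,1.181,-0.178],[0.2538,0.57054,0.2218]),
([.2834385,.4718827,1.6127665,.0003448,1.0573523,-1.473968],[.49908888,.26108359,.20057837]),
([.280079,.4404306,1.5942118,0,1.1074945,-.4159083],[.49767545,.25864423,.22333703])]
E
python3 - <<'E'
from h import *
from rig import robot
from scipy.optimize import least_squares
o=robot.get_obs();print(o["time"],o["position"],o["tool_rot"],list(np.round(o["q"],5)))
D.append((o["q"],o["position"]))
pickle.dump(D,open("D.pkl","wb"))
rz=lambda a:Ro.from_euler('z',a);ry=lambda a:Ro.from_euler('y',a)
for q,R in((o["q"],Ro.from_quat(o["tool_rot"])),):
    m=rz(q[0])*ry(q[1]+q[2])*rz(q[3])*ry(q[4])*rz(q[5]); print("c",(m.inv()*R).as_rotvec())
for q,p in D:
    d=-p[0]*np.sin(q[0])+p[1]*np.cos(q[0]); r=p[0]*np.cos(q[0])+p[1]*np.sin(q[0]); print("lat",d,"r",r,"z",p[2],q[1],q[1]+q[2])
def res(v):
    e=[]
    for q,p in D:
        r=p[0]*np.cos(q[0])+p[1]*np.sin(q[0]);s=q[1]+q[2]
        e+=[v[0]*np.sin(q[1])+v[1]*np.sin(s)+v[2]*np.cos(s)+v[4]-r, v[3]+v[0]*np.cos(q[1])+v[1]*np.cos(s)-v[2]*np.sin(s)-p[2]]
    return e
for fix in(0,1):
    f=(lambda v:np.array(res(v))) if fix==0 else (lambda v:np.array(res([v[0],v[1],0,v[3],0])))
    s=least_squares(f,[.4,.4,0,0,0]);print(s.x,np.abs(s.fun).max())
E
```

```text
7.8 [ 0.44813496 -0.00168903  0.35253145] [ 4.24436391e-01  9.05456878e-01  1.13643859e-04 -1.25674973e-03] [np.float64(-0.25455), np.float64(0.13418), np.float64(1.66247), np.float64(0.0007), np.float64(1.34736), np.float64(-0.94882)]
c [-2.06648585e-16 -1.19822460e-16  1.57079633e+00]
lat 0.110712688390977 r 0.6145510818713465 z 0.2218 0.527 1.96
lat 0.11109173060555469 r 0.5521892596728094 z 0.20057837 0.4718827 2.0846492
lat 0.1109925897757304 r 0.5497802617954485 z 0.22333703 0.4404306 2.0346424
lat 0.11120857785871377 r 0.4341203131685897 z 0.3525314469015034 0.13418362061932076 1.7966584246947128
[ 5.90463255e-01  3.90933016e-01  1.15075868e-01 -3.31514634e-02
 -1.86129480e-04] 0.0005878688941967358
[ 0.51825163  0.37241208  0.54670201 -0.07982713  0.        ] 0.009340288494376181
```

```bash
cat >> h.py <<'E'
rz=lambda a:Ro.from_euler('z',a);ry=lambda a:Ro.from_euler('y',a)
def fk(q,v):
    # v: L1,L2,a,h,Lt,latA(before q4),latB(after q4), r0
    A=rz(q[0]);Bm=A*ry(q[1]);C=A*ry(q[1]+q[2]);Dm=C*rz(q[3]);E=Dm*ry(q[4])
    p=np.array([0,0,v[3]])+A.apply([v[7],v[5],0])+Bm.apply([0,0,v[0]])+C.apply([v[2],0,v[1]])+Dm.apply([0,v[6],0])+E.apply([0,0,v[4]])
    return p,E*rz(q[5]+np.pi/2)
LO=np.array([-3.08,-.75,.22,-1.43,0,-2.85]);HI=np.array([3.08,2.2,2.44,4.57,2.65,2.85])
def ik(P,R,v,seeds=40):
    from scipy.optimize import least_squares
    rng=np.random.default_rng(0);out=[]
    for _ in range(seeds):
        def f(q):
            p,r=fk(q,v);return np.r_[(p-P)*5,(r.inv()*R).as_rotvec()]
        s=least_squares(f,rng.uniform(LO,HI),bounds=(LO,HI))
        if s.cost<1e-8 and not any(np.allclose(s.x,o,atol=.02) for o in out): out.append(s.x)
    return out
ex=np.array([np.cos(.21),np.sin(.21),0]);ey=np.array([-ex[1],ex[0],0]);k=np.array([0,0,1.])
a=np.radians(42);zp=-np.sin(a)*ex+np.cos(a)*k;xp=np.cos(a)*ex+np.sin(a)*k
head=np.array([.470,-.178,.124])
Rn=Ro.from_matrix(np.c_[-xp,ey,-zp]);Rf=Ro.from_matrix(np.c_[xp,-ey,-zp])
E
python3 - <<'E'
from h import *
np.set_printoptions(precision=3,suppress=True)
from rig import robot
R0=Ro.from_quat(robot.get_obs()["tool_rot"])
for n,R in(("n",Rn),("f",Rf)): print(n,(R0.inv()*R).as_rotvec())
for Lt in(.2,.28):
  for la in(.111,0):
    v=[.59,.391,.115,-.033+Lt,Lt,la,.111-la,0]
    for n,R in(("n",Rn),("f",Rf)):
      print(Lt,la,n,*[ik(head+d*zp,R,v,16) for d in(.08,)])
E
```

```text
n [-0.397 -0.661 -1.036]
f [-0.75   0.451  1.946]
0.2 0.111 n [array([-0.962,  0.366,  2.162,  1.235,  0.712,  2.519])]
0.2 0.111 f [array([-0.962,  0.366,  2.162,  1.235,  0.712, -0.623])]
0.2 0 n [array([-0.506,  0.419,  2.38 ,  2.046,  0.517,  2.033])]
0.2 0 f [array([-0.506,  0.419,  2.38 ,  2.046,  0.517, -1.109])]
0.28 0.111 n [array([-1.118,  0.397,  2.262,  1.268,  0.748,  2.295])]
0.28 0.111 f [array([-1.118,  0.397,  2.262,  1.268,  0.748, -0.846])]
0.28 0 n []
0.28 0 f []
```

The flipped tool pose (last joint about -0.7) lies well within range. I'll do half of the tilt up high, then refit the arm model.

{"op": "play_rows", "data": {
  "gripper": [1, 1, 1, 1, 1, 1, 1, 1],
  "delta_pos": [
    [0, 0, 0],
    [0, 0, 0],
    [0, 0, 0],
    [0, 0, 0],
    [0, 0, 0],
    [0, 0, 0],
    [0, 0, 0],
    [0, 0, 0]
  ],
  "turn": [
    [-0.04, 0.02, 0.1],
    [-0.1, 0.06, 0.25],
    [-0.15, 0.09, 0.4],
    [-0.21, 0.13, 0.55],
    [-0.27, 0.16, 0.7],
    [-0.33, 0.2, 0.85],
    [-0.38, 0.23, 0.97],
    [-0.38, 0.23, 0.97]
  ]
}}

```text
time: 8.8
position: [0.4478, -0.0003, 0.3528]
tool_rot: [0.783, 0.585, 0.21, -0.024]
ft_force: [0.7, -1.0, 0.4]
grip_width: 0.0002
grip_force: 0.0
```

```bash
python3 - <<'E'
from h import *
np.set_printoptions(precision=4,suppress=True)
from rig import robot
from scipy.optimize import least_squares
o=robot.get_obs();print(o["time"],o["position"],o["q"],o["grip_width"])
D=pickle.load(open("D.pkl","rb"));D.append((o["q"],o["position"]));pickle.dump(D,open("D.pkl","wb"))
print("orient err",(fk(o["q"],np.zeros(8))[1].inv()*Ro.from_quat(o["tool_rot"])).magnitude())
s=least_squares(lambda v:np.r_[np.concatenate([fk(q,v)[0]-p for q,p in D]),1e-3*(v-[.59,.39,.115,.2,.23,.111,0,0])],[.59,.391,.115,.2,.23,.111,0,0])
v=s.x;print(v,np.abs(s.fun).max());pickle.dump(v,open("v.pkl","wb"))
R0=Ro.from_quat(o["tool_rot"])
print("rot",(R0.inv()*Rf).as_rotvec())
for d in(.12,.08,-.016):
    print(d,ik(head+d*zp,Rf,v,16),"delta cm",R0.inv().apply(head+d*zp-o["position"])*100,head+d*zp)
E
```

```text
8.8 [ 0.4478 -0.0003  0.3528] [-0.547   0.0217  1.8678  0.4474  1.1704 -0.419 ] 0.0001653786265822695
orient err 4.966795355329612e-16
[0.5879 0.3915 0.1141 0.2743 0.3058 0.1104 0.0006 0.0001] 0.0007234286983727745
rot [-0.379   0.2176  0.9775]
0.12 [array([-1.2636,  0.3094,  2.2892,  1.1127,  0.8369, -0.8057])] delta cm [-23.8852  -2.0037   5.5142] [ 0.3915 -0.1947  0.2132]
0.08 [array([-1.1723,  0.4105,  2.2927,  1.2728,  0.7582, -0.9192])] delta cm [-23.8446  -0.3749   9.1673] [ 0.4176 -0.1892  0.1835]
-0.016 [array([-0.9774,  0.6373,  2.2517,  1.6617,  0.6727, -1.1897])] delta cm [-23.7473   3.5343  17.9348] [ 0.4805 -0.1758  0.1121]
```

The fit is good to 0.7 mm and the whole press path is reachable. Moving to 12 cm out along the axis, then looking.

{"op": "play_rows", "data": {
  "gripper": [1, 1, 1, 1, 1, 1, 1, 1, 1, 1],
  "delta_pos": [
    [-2, -0.2, 0.5],
    [-5, -0.4, 1.2],
    [-9, -0.8, 2.1],
    [-13, -1.1, 3],
    [-17, -1.4, 3.9],
    [-21, -1.8, 4.8],
    [-23, -1.9, 5.3],
    [-23.9, -2, 5.5],
    [-23.9, -2, 5.5],
    [-23.9, -2, 5.5]
  ],
  "turn": [
    [-0.04, 0.02, 0.1],
    [-0.1, 0.06, 0.25],
    [-0.15, 0.09, 0.4],
    [-0.21, 0.12, 0.55],
    [-0.27, 0.16, 0.7],
    [-0.33, 0.19, 0.85],
    [-0.379, 0.218, 0.977],
    [-0.379, 0.218, 0.977],
    [-0.379, 0.218, 0.977],
    [-0.379, 0.218, 0.977]
  ]
}}

```text
time: 10.05
position: [0.3927, -0.1958, 0.2146]
tool_rot: [0.928, 0.099, 0.358, -0.036]
ft_force: [0.3, 0.9, -0.1]
grip_width: 0.0004
grip_force: 0.0
```

```bash
python3 - <<'E'
from h import *
np.set_printoptions(precision=4,suppress=True)
from rig import robot
c=robot.camera("wrist");pickle.dump(c,open("w3.pkl","wb"));o=robot.get_obs()
print(o["time"],o["position"],o["q"],o["ft_force"])
R0=Ro.from_quat(o["tool_rot"]);print("rot err",(R0.inv()*Rf).as_rotvec(),"head in tool cm",R0.inv().apply(head-o["position"])*100)
def pf(X):
    p=np.array(c["R"])@X+np.array(c["t"]);r=np.hypot(p[0],p[1]);th=np.arctan2(r,p[2]);k=f_of(c)*th/r
    return c["cx"]+k*p[0],c["cy"]+k*p[1]
print("head px",pf(head),[pf(head+.02*d) for d in(xp,-xp,ey,-ey)],"guard",[pf(head+.03*xp+.034*zp+s*.035*ey) for s in(-1,1)])
cv2.imwrite("pics/w3.png",c["color"][:,:,::-1])
E
```

```text
10.1 [ 0.3926 -0.1957  0.2147] [-1.263   0.3066  2.2849  1.111   0.8402 -0.8029] [ 0.273  -0.5465 -0.3886]
rot err [ 0.0016 -0.0022  0.0035] head in tool cm [-0.1964 -0.1401 12.0491]
head px (np.float64(319.837279168207), np.float64(194.51777327516226)) [(np.float64(319.9235277153534), np.float64(173.90810477068848)), (np.float64(319.75673188608926), np.float64(214.3826224829235)), (np.float64(298.8190205242024), np.float64(194.4376082659826)), (np.float64(340.8559126497819), np.float64(194.61192847002147))] guard [(np.float64(362.37555813093707), np.float64(170.91621305693263)), (np.float64(277.48743992186724), np.float64(170.5587998710396))]
```

View pics/w3.png

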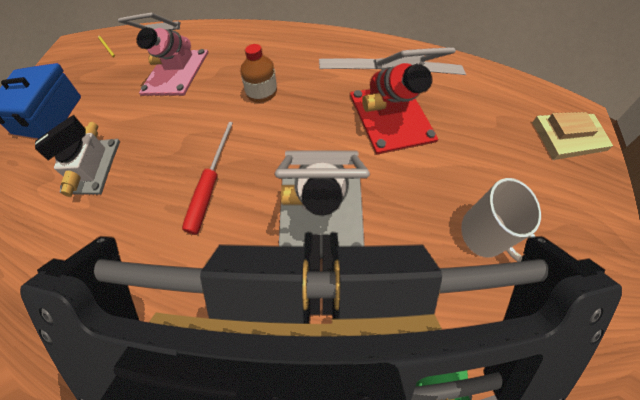

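The black head is at (322,195), within 2 px (about 2 mm) of the prediction (320,194.5). The guard crossbar runs along row 173 and is clear of the path. The closed fingers are lined up, so I'll go in along the axis.

{"op": "play_rows", "data": {
  "gripper": [1, 1, 1, 1, 1, 1, 1, 1],
  "delta_pos": [
    [-0.1, 0, 2],
    [-0.2, 0, 5],
    [-0.2, 0, 8],
    [-0.2, 0, 10],
    [-0.2, 0, 11.3],
    [-0.2, 0, 12.2],
    [-0.2, 0, 12.8],
    [-0.2, 0, 12.8]
  ],
  "turn": [
    [0, 0, 0],
    [0, 0, 0],
    [0, 0, 0],
    [0, 0, 0],
    [0, 0, 0],
    [0, 0, 0],
    [0, 0, 0],
    [0, 0, 0]
  ]
}}

```text
time: 11.1
position: [0.475, -0.1784, 0.1186]
tool_rot: [0.928, 0.098, 0.358, -0.037]
ft_force: [-3.4, -1.6, 6.7]
grip_width: 0.0003
grip_force: 3.7
```

```bash
cat > st.py <<'E'
from h import *
from rig import robot
o=robot.get_obs();R0=Ro.from_quat(o["tool_rot"])
print(o["time"],"pressed mm",-(o["position"]-head)@zp*1000,"F axis",o["ft_force"]@zp,"F tool",R0.inv().apply(o["ft_force"]),"head in tool cm",R0.inv().apply(head-o["position"])*100,"rot",(R0.inv()*Rf).as_rotvec())
E
python3 st.py
```

```text
11.1 pressed mm 7.241961384500546 F axis 7.4418705656323585 F tool [ 1.76801514  0.8526586  -7.43403418] head in tool cm [ 0.01269084 -0.13763058 -0.72440903] rot [ 0.00183279 -0.00358252  0.00095832]
```

{"op": "play_rows", "data": {
  "gripper": [1, 1, 1, 1, 1, 1],
  "delta_pos": [
    [0, 0, 0.3],
    [0, 0, 0.6],
    [0, 0, 0.85],
    [0, 0, 1.0],
    [0, 0, 1.0],
    [0, 0, 1.0]
  ],
  "turn": [
    [0, 0, 0],
    [0, 0, 0],
    [0, 0, 0],
    [0, 0, 0],
    [0, 0, 0],
    [0, 0, 0]
  ]
}}

```text
time: 11.85
position: [0.4798, -0.1772, 0.1131]
tool_rot: [0.928, 0.096, 0.358, -0.036]
ft_force: [-24.7, -4.2, 28.6]
grip_width: 0.0005
grip_force: 18.8
```

```bash
python3 st.py
```

```text
11.85 pressed mm 14.60299198801066 F axis 38.01083947138352 F tool [  0.71342766  -0.88281084 -38.01330306] head in tool cm [ 0.01320674 -0.12163716 -1.46089814] rot [ 0.00510724 -0.00397572 -0.00137829]
```

38 N on the axis means the plunger is on its stop. I'll ease off slightly and hold.

{"op": "play_rows", "data": {
  "gripper": [1, 1, 1, 1, 1, 1, 1, 1, 1, 1, 1, 1],
  "delta_pos": [
    [0, 0, -0.05],
    [0, 0, -0.05],
    [0, 0, -0.05],
    [0, 0, -0.05],
    [0, 0, -0.05],
    [0, 0, -0.05],
    [0, 0, -0.05],
    [0, 0, -0.05],
    [0, 0, -0.05],
    [0, 0, -0.05],
    [0, 0, -0.05],
    [0, 0, -0.05]
  ],
  "turn": [
    [0, 0, 0],
    [0, 0, 0],
    [0, 0, 0],
    [0, 0, 0],
    [0, 0, 0],
    [0, 0, 0],
    [0, 0, 0],
    [0, 0, 0],
    [0, 0, 0],
    [0, 0, 0],
    [0, 0, 0],
    [0, 0, 0]
  ]
}}

```text
time: 13.35
position: [0.4797, -0.1773, 0.1131]
tool_rot: [0.928, 0.097, 0.358, -0.036]
ft_force: [-20.8, -3.5, 24.7]
grip_width: 0.0002
grip_force: 15.7
```

Still 32 N, so it's still at the stop. Three more rows of hold, then straight back out along the axis.

{"op": "play_rows", "data": {
  "gripper": [1, 1, 1, 1, 1, 1, 1, 1, 1, 1, 1, 1],
  "delta_pos": [
    [0, 0, 0],
    [0, 0, 0],
    [0, 0, 0],
    [0, 0, -1],
    [0, 0, -2.5],
    [0, 0, -5],
    [0, 0, -8],
    [0, 0, -11],
    [0, 0, -13],
    [0, 0, -14],
    [0, 0, -14],
    [0, 0, -14]
  ],
  "turn": [
    [0, 0, 0],
    [0, 0, 0],
    [0, 0, 0],
    [0, 0, 0],
    [0, 0, 0],
    [0, 0, 0],
    [0, 0, 0],
    [0, 0, 0],
    [0, 0, 0],
    [0, 0, 0],
    [0, 0, 0],
    [0, 0, 0]
  ]
}}

```text
time: 14.85
position: [0.3891, -0.1968, 0.2146]
tool_rot: [0.928, 0.098, 0.357, -0.036]
ft_force: [-0.6, 0.1, 0.1]
grip_width: 0.0007
grip_force: 0.0
```

```bash
python3 st.py; python3 - <<'E'
from h import *
from rig import robot
c=robot.camera("wrist");s=robot.camera("scene")
cv2.imwrite("pics/end.png",np.vstack([cv2.resize(c["color"][0:250,:,::-1],(768,300)),cv2.resize(s["color"][140:300,190:600,::-1],(768,300))]))
E
```

```text
14.85 pressed mm -122.94327591519998 F axis 0.4095163966477746 F tool [-0.35349056 -0.1717663  -0.41065035] head in tool cm [ 0.08231003 -0.18716822 12.29409215] rot [ 0.00246984 -0.00200213  0.00035113]
```

View pics/end.png

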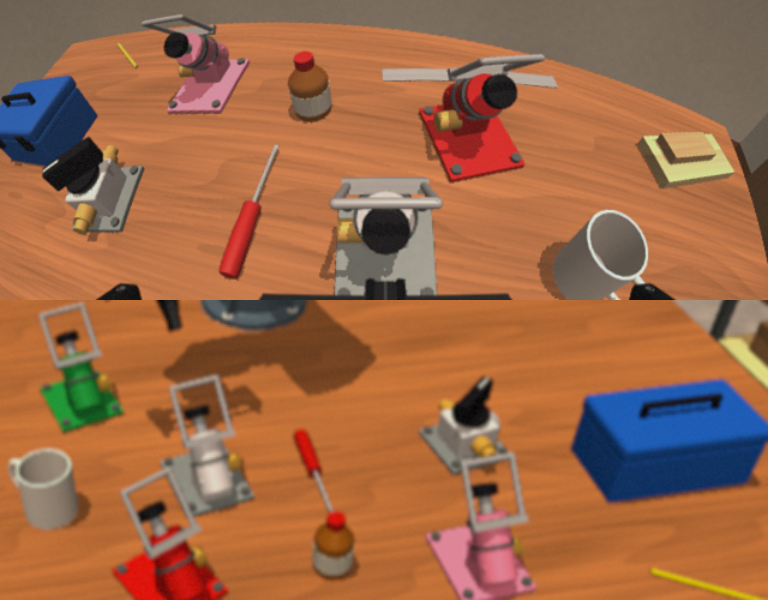

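The final picture shows the plunger back up (385,230), the knob still across the ports (475,405), and the bottle, screwdriver and mug unmoved. The hand is clear at 12 cm out.

```bash
python3 -c "
from rig import robot
print(robot.hand_in())"
```

```text
the job is handed in; nothing more can be done
None
```

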